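# Unlock and pull out the Morse key's sled

## Task

The Morse key sits on a sled that is locked at the back of its slide by a spring pin. Lift that pin by its T grip, give it a quarter turn so that it rests in its notch and stays up when you let go, and then pull the key's sled forward, towards the robot, all the way to the end of its slide. Leave the pin parked up, and leave the speaker's sled and its pin as they are.

Things in the scene. Friction and masses are not known exactly. Their poses are not given: they have to be found in the camera images.
- key_tee_grip (a point): Centre of the black T grip on the spring pin locking the Morse key's sled: a bar 46 mm long (x axis, along the slide when home), 10 mm thick (y), 14 mm tall, 105 mm above the desk when home. Pinch it from above across its thickness. Its 8 mm stem is bare for 26 mm below the bar, down to a square slotted steel block 28 mm wide on a bracket. The slide is fixed, turned at most 12 degrees.
- key_pin (a joint): Lift of that pin, m: 0 home (sled locked), 0.013 parked in the rest notch across the block, 0.017 on the block's top, 0.032 upper stop. The spring pulls down with 6 N at home, 12 N at the upper stop. A cross bar on the stem, parallel to the grip, lies in the block's slot when home, so the grip turns only when lifted more than 0.017; let down after a quarter turn it stays up.
- key_tee (a joint): Turn of that pin's grip, rad, anticlockwise seen from above: 0 in the slot (as at the start), +1.57 or -1.57 over the rest notch (either will do; the notch takes it to within about 15 degrees), stops at +-1.8.
- key_pull (a point): Centre of the grip bar of the U-shaped steel handle on the front of the Morse key's sled: 60 mm wide (y axis), 10 mm thick (x), 14 mm tall, 103 mm above the desk; pinch it from above across its thickness. The sled slides along -x of this point, towards the robot, with about 3 N. When home it is 55 mm nearer the robot than the pin and 72 mm to its right. The key behind it is lower (62 mm).
- key_sled (a joint): Travel of the Morse key's sled, m: 0 home (2 mm of play while locked), 0.10 at the front stop.
- speaker_tee_grip (a point): Centre of the same kind of T grip on the other, equal slide, whose sled carries a black box speaker 80 mm wide (top 82 mm above the desk) instead of a key. The two slides stand side by side, 0.3 to 0.5 m apart, either one on the left. To be left alone.
- speaker_pull (a point): Centre of the same kind of pull handle on the speaker's sled. To be left alone.

How it is judged:
By the outcome, as a careful person would: the job done as asked, in the order asked, and still so for the second after the job is handed in, with the robot touching nothing.
It also fails if it takes over 50 s, if anything falls off the work surface, if the arm or the gripper's body presses on something with over 40 N, if the wrist force passes 120 N, or if a joint passes its speed limit or range.

## Robot

A 6-joint arm with a two-finger parallel gripper is mounted at the origin on the work surface. World frame = base frame: x ahead of the robot, y to its left, z up, the work surface at z = 0. Lengths are in mm, angles in rad, forces in N, time in s.
With the tool pointing down it reaches from about 300 to 775 mm from the base axis. Payload 14.6 kg.
Tool frame: the origin (TCP) lies between the finger pads; the fingertips stand 22 mm ahead of it and the grasp point (between the pads) lies 3 mm ahead of it (finger_overhang is the distance from the TCP to the fingertips, in mm); z points along the fingers, y is the direction in which the jaws open and shut (so a half turn about z gives the same grasp; the last joint's range is limited). The gripper opens to 94 mm and grips with 3 to 60 N. Pads are 16 mm wide; open, the fingers measure 119 mm over their backs; the gripper's body (75 mm by 177 mm) begins 78 mm behind the grasp point.
Start: joints at [-1.198, 0.3, 1.521, -0, 1.321, -0.067], TCP at [234.159, -497.653, 227.446] pointing down, gripper open.
Joint ranges: [-3.03, 3.03], [-0.79, 2.21], [0.23, 2.52], [-1.04, 4.18], [0, 3.07], [-2.55, 2.55]. Speed limits (rad/s): [2.22, 2.22, 2.57, 3.14, 3.14, 3.14].

## Interface

Orientations are given as [roll, pitch, yaw] about the fixed x, y, z axes, in that order (R = Rz(yaw) Ry(pitch) Rx(roll)).
In Python, from cell import * gives the robot as it stands.
- The arm moves only by the tool jog_arm, never from a script. Its argument "increments" is a list of rows, each a list of 7 numbers: the shift along the tool's x, y, z in cm, then the turn, a rotation vector about the tool's x, y, z in degrees, then the finger opening in cm, from 0 to 9.4. In form: [[x, y, z, wx, wy, wz, grip], ...]. A call has 1 to 20 rows; each row shifts and turns the commanded pose from where the row before left it, along the tool's axes as they then stand; what a row does not reach is not made up. A row lasts 1/8 s, in which the tool goes at most 62.5 mm and 10.7 degrees, less where a joint would pass 70% of its speed; a pose out of reach is approached as far as the arm can. A call is refused whole if a number of a shift passes 6.25 or a number of a turn 10.7, either way. A call with a gripper value outside its range is refused whole. The fingers move at their own pace and stop on an object; "squeeze" is the grip in N (left out, the last holds). Time passes only in rows, so rows that do not move let the fingers close. It gives the time, the measured TCP pose, the force and the opening at its end, in the units of the state.
- read_state(): the state, without advancing time (a new reading comes with each control period).
- camera(name): name is "side" or "top"; returns a dict with "image" (420x560x3 uint8, red, green, blue), "K" (3x3 intrinsics, pixels), "rvec" (rotation vector, rad) and "tvec" (3), from world to camera coordinates, as OpenCV has them. Camera axes: x right, y down, z forward; pixel columns grow to the right and rows downward; lengths in mm; the calibration is good to about 2 mm. A picture is of the moment at which its call begins. There is no depth.
- sign_off(): hands the job in, once; it reports no verdict.
Trained networks look in a picture, given as the dict that the camera call returned (one of the last four; its "shot" number tells which), for a name from the list of things; names that differ only in an ending like _2 or _b are one class to them, and where a whole thing is asked for, a point or a joint stands for the part that bears it (a point fixed in the world has none). Each returns a list of dicts, best first, with "conf" (0 to 1); they miss things now and then, are a little off and sometimes report something else, mostly with a low value. They report only what shows in the picture. A call takes as long as a camera call.
- recognise(picture, name): "centre" ([x, y, z] in mm, in the coordinates of the camera as it stood for that picture, good to about 4 mm: the middle of the surface that is visible of it).
- regions_of(picture, name): "mask" (420x560 bool, what is visible of it).
The state is a dict: "clock": time; "joints": joint angles; "qd": joint speeds; "effort": joint torques, N m; "eef_pos": TCP position; "eef_rot": TCP orientation; "wrist_force": force on the tool from outside, world axes, zero at the start; "moment": the same for the moment, N m; "finger_gap": finger opening in mm.
Only numpy, scipy, OpenCV 4.12 (cv2) and the standard library are available. Lean on these libraries where they do the work, as an engineer would, in place of code of your own. Each camera call takes 0.05 s, during which the arm holds its last target.

## Working session

There is one attempt and no reset: what is moved stays moved. The work goes in short steps, Python scripts to look and compute and a tool call to move; the robot and the scene stay as the last step left them, time stands still between calls to the robot, and variables do not carry over. Pictures are saved under pics/ and viewed, and the job is handed in when it is done.

Besides the shell and the picture viewer there is one more tool, called after ">>>" by a JSON object that holds its "op" and its "data", one argument or row to a line. jog_arm: Moves the arm, as the interface text tells. Its arguments: {"type":"object","properties":{"increments":{"type":"array"},"squeeze":{"type":"number"}},"required":["increments"]}

```bash
mkdir -p pics; cat > h.py <<'E'
from cell import *
import numpy as np, cv2
def c2w(p,c):
    R=cv2.Rodrigues(np.array(p['rvec'],float))[0]; return R.T@(np.array(c,float)-np.array(p['tvec'],float).ravel())
def w2p(p,w):
    return cv2.projectPoints(np.array([w],float),np.array(p['rvec'],float),np.array(p['tvec'],float),np.array(p['K'],float),None)[0].ravel()
def ray(p,u,v,z):
    R=cv2.Rodrigues(np.array(p['rvec'],float))[0]; t=np.array(p['tvec'],float).ravel()
    C=-R.T@t; d=R.T@np.linalg.inv(np.array(p['K'],float))@np.array([u,v,1.])
    return C+d*(z-C[2])/d[2]
def save(p,n): cv2.imwrite('pics/'+n,p['image'][:,:,::-1])
E
python3 - <<'E'
from h import *
for n in ['top','side']:
    p=camera(n); save(p,n+'0.png')
    for t in ['key_tee_grip','key_pull','speaker_tee_grip','speaker_pull']:
        for r in recognise(p,t)[:3]:
            w=c2w(p,r['centre']); print(n,t,round(r['conf'],2),w.round(1),w2p(p,w).round(0))
s=read_state(); print(s)
E
```

```text
top key_tee_grip 0.77 [ 609.3 -143.4  112.6] [355. 189.]
top key_pull 0.8 [ 602.2 -211.9   25.3] [383. 200.]
top speaker_tee_grip 0.71 [588.3 242.  111.7] [131. 203.]
top speaker_pull 0.84 [604.5 177.8  26.1] [178. 200.]
side key_tee_grip 0.82 [ 610.  -148.6  108. ] [337. 258.]
side key_pull 0.62 [ 605.5 -227.3   22.7] [343. 322.]
side speaker_tee_grip 0.5 [586.4 242.6 101. ] [276. 114.]
side speaker_pull 0.8 [611.4 156.9  24.6] [296. 164.]
side speaker_pull 0.34 [ 605.6 -147.7  107.4] [334. 258.]
{'clock': 0.5, 'joints': array([-1.19758647e+00,  2.99921249e-01,  1.52107787e+00,  2.78201397e-05,
        1.32066278e+00, -6.65924442e-02]), 'qd': array([ 5.23528778e-04, -3.81225890e-04,  4.73674568e-04,  1.25191798e-05,
       -7.05858729e-04, -2.05293604e-03]), 'effort': array([-1.14243880e-04, -5.31346178e+01, -3.52737737e+01,  7.08311470e-02,
        2.15140474e-02,  1.05541858e-05]), 'eef_pos': array([ 234.16424525, -497.62757823,  227.40094941]), 'eef_rot': array([-3.14152536e+00, -3.15014433e-05,  4.39795413e-01]), 'wrist_force': array([-0.48434567, -0.13488015, -0.3051129 ]), 'moment': array([ 0.09136908, -0.0049584 ,  0.0076091 ]), 'finger_gap': 94.08438865461015}
```

View pics/top0.png

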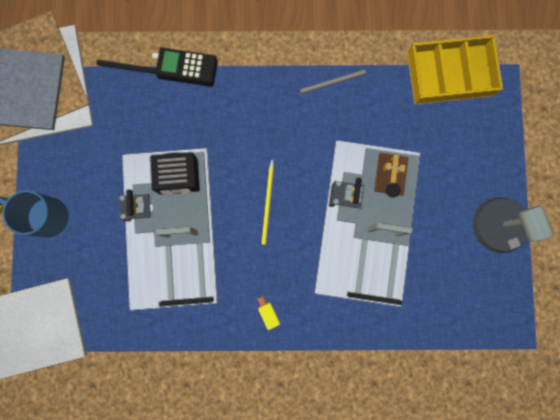

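View pics/side0.png

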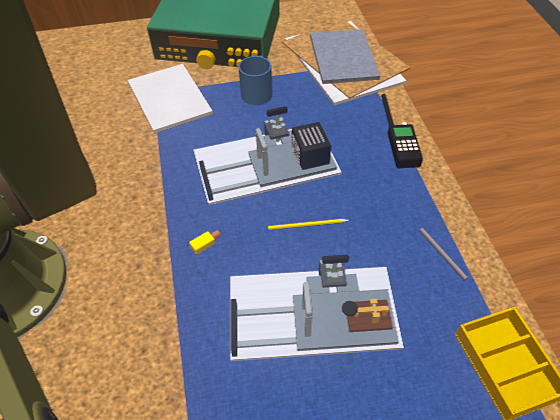

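```bash
python3 - <<'E'
from h import *
p=camera('top'); save(p,'t1.png')
im=p['image'][140:300,290:450]; cv2.imwrite('pics/t1z.png',cv2.resize(im,(600,600),interpolation=cv2.INTER_CUBIC)[:,:,::-1])
for t in ['key_tee_grip','key_pull','speaker_tee_grip']:
    for r in regions_of(p,t)[:2]:
        m=r['mask'].astype(np.uint8); pts=np.argwhere(m)[:,::-1].astype(np.float32)
        W=np.array([ray(p,u,v,112 if 'tee' in t else 110)[:2] for u,v in pts],np.float32)
        print(t,r['conf'],len(pts),pts.min(0),pts.max(0),cv2.minAreaRect(W),W.mean(0))
print(p['K'],c2w(p,[0,0,0]))
E
```

```text
key_tee_grip 0.51 177 [351. 178.] [360. 203.] ((608.0151977539062, -143.8863067626953), (13.638410568237305, 44.440643310546875), 78.44843292236328) [ 607.1418  -144.22612]
key_pull 0.74 5556 [133. 152.] [208. 246.] ((595.7476196289062, 175.25523376464844), (162.2699737548828, 127.25255584716797), 2.9506032466888428) [594.34033 165.97841]
key_pull 0.7 5370 [337. 148.] [419. 245.] ((600.63671875, -181.24742126464844), (127.50137329101562, 159.12669372558594), 81.04100036621094) [ 596.88116 -192.2552 ]
speaker_tee_grip 0.67 240 [125. 189.] [137. 215.] ((589.4625854492188, 241.9693603515625), (45.315513610839844, 20.589616775512695), 1.5190949440002441) [588.0515  243.40184]
[[478.74477345   0.         270.73579048]
 [  0.         478.74477345 212.66680789]
 [  0.           0.           1.        ]] [484.80057333   2.00104535 927.12983116]
```

View pics/t1z.png

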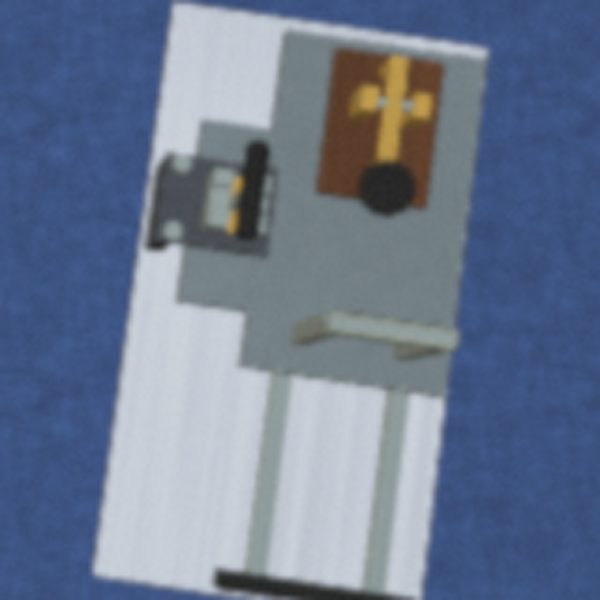

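```bash
python3 - <<'E'
from h import *
p=camera('top'); im=p['image']
a=cv2.resize(im[170:270,450:560],(440,400),interpolation=cv2.INTER_CUBIC); cv2.imwrite('pics/lamp.png',a[:,:,::-1])
yaw=np.radians(-7.7);c,s=np.cos(yaw),np.sin(yaw);R=np.array([[c,-s],[s,c]])
P=np.array([609,-145.5])
# board yaw
for e in [((172,3),(95,575)),((488,47),(422,595))]:
    A,B=[ray(p,290+u/3.75,140+v/3.75,10)[:2] for u,v in e]; d=A-B; print('edge',np.degrees(np.arctan2(d[1],d[0])))
A,B=[ray(p,290+u/3.75,140+v/3.75,110)[:2] for u,v in ((330,318),(458,338))];print('handle',A,B,np.degrees(np.arctan2((A-B)[1],(A-B)[0]))-90,(A+B)/2, 'pred',P+R@[-55,-72])
A,B=[ray(p,290+u/3.75,140+v/3.75,112)[:2] for u,v in ((259,142),(252,238))];print('tee',A,B,(A+B)/2)
for n in ['top','side']:
    p=camera(n); im=cv2.resize(p['image'],None,fx=4,fy=4,interpolation=cv2.INTER_CUBIC)[:,:,::-1].copy()
    def box(cx,lx,ly,z,col):
        for zz in z:
            q=[w2p(p,[*(P+R@(np.array(cx)+[a*lx/2,b*ly/2])),zz])*4+1.5 for a,b in((-1,-1),(-1,1),(1,1),(1,-1))]
            cv2.polylines(im,[np.array(q).astype(np.int32)],True,col,1)
    box((0,0),46,10,(98,112),(0,0,255)); box((-55,-72),10,60,(96,110),(0,255,0))
    u,v=(w2p(p,[580,-180,100])*4).astype(int); cv2.imwrite(f'pics/ov_{n}.png',im[v-250:v+250,u-300:u+300])
E
```

```text
edge -8.587615440232486
edge -8.847696714710606
handle [ 548.10909242 -181.2045465 ] [ 538.67291113 -239.27379006] -9.229818198263018 [ 543.39100177 -210.23916828] pred [ 544.84891867 -209.48155018]
tee [ 629.2769206  -150.40070269] [ 584.81925465 -146.12627521] [ 607.04808762 -148.26348895]
```

View pics/lamp.png

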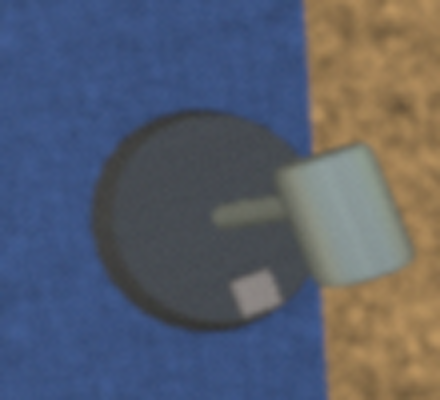

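View pics/ov_top.png

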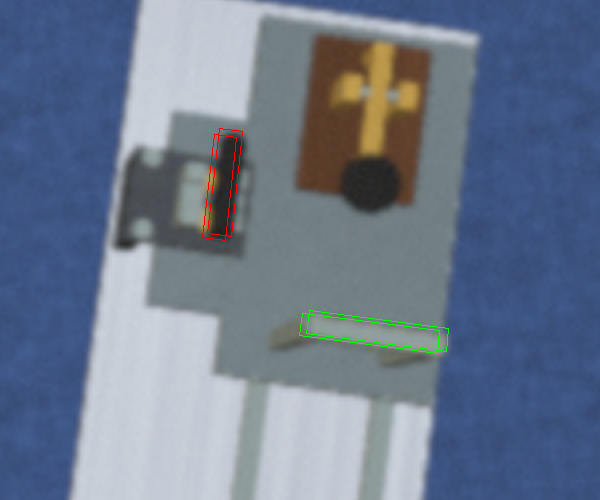

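View pics/ov_side.png

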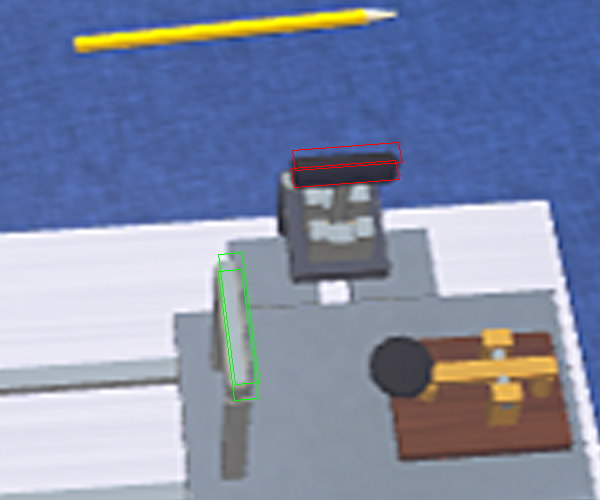

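>>> {"op": "jog_arm", "data": {
  "increments": [
    [0,-1,0,0,0,8.45,9.4],
    [0,-2,0,0,0,8.45,5],
    [0,-3,0,0,0,8.45,5],
    [0,-3,0,0,0,8.45,5],
    [0,-3,0,0,0,0,5],
    [0,-3,0,0,0,0,5],
    [0,-3,0,0,0,0,5],
    [0.5,-3,0,0,0,0,5],
    [1,-3,0,0,0,0,5],
    [2,-3,0,0,0,0,5],
    [3,-2,0,0,0,0,5],
    [3,-1,0,0,0,0,5],
    [3,-1,0,0,0,0,5],
    [3,-1,0,0,0,0,5],
    [3,-1,0,0,0,0,5],
    [3,-1,0,0,0,0,5],
    [3,0,0,0,0,0,5],
    [2,0,0,0,0,0,5]
  ],
  "squeeze": 50
}}

```text
clock: 3.1
eef_pos: [520.4, -202.1, 227.2]
eef_rot: [-3.142, 0.0, -0.15]
wrist_force: [-0.2, -0.1, 0.3]
finger_gap: 50.1
```

>>> {"op": "jog_arm", "data": {
  "increments": [
    [2,-1.7,1,0,0,0,5],
    [2,-2,1,0,0,0,5],
    [2,-2,1,0,0,0,5],
    [1.8,-1,1,0,0,0,5],
    [0,0,1,0,0,0,5],
    [0,0,0,0,0,0,5],
    [0,0,0,0,0,0,5]
  ]
}}

```text
clock: 3.98
eef_pos: [606.0, -148.2, 178.0]
eef_rot: [3.141, -0.001, -0.151]
wrist_force: [-0.2, -0.3, -0.7]
finger_gap: 50.0
```

```bash
cat > look.py <<'E'
from h import *
import sys
s=read_state(); print(s['clock'],s['eef_pos'].round(1),np.degrees(s['eef_rot']).round(1),s['wrist_force'].round(1),s['finger_gap'])
ims=[]
for n in ['top','side']:
    p=camera(n); u,v=w2p(p,[570,-180,100]).astype(int)
    ims.append(cv2.resize(p['image'][v-75:v+75,u-50:u+50],(400,600),interpolation=cv2.INTER_CUBIC))
cv2.imwrite('pics/'+sys.argv[1],np.hstack(ims)[:,:,::-1])
E
python3 look.py a1.png
```

```text
3.975 [ 606.  -148.2  178. ] [180.   -0.   -8.6] [-0.2 -0.3 -0.7] 50.03142976926901
```

View pics/a1.png

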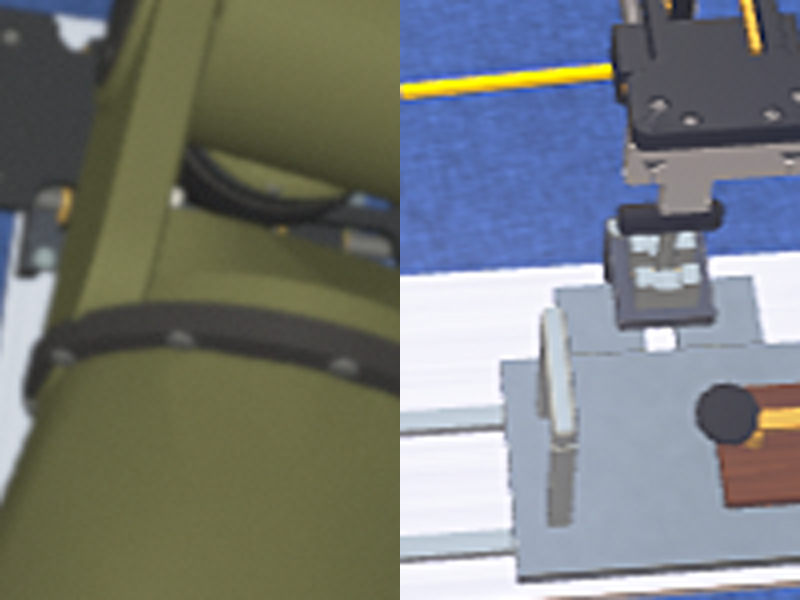

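>>> {"op": "jog_arm", "data": {
  "increments": [
    [0.2,0,1.5,0,0,0,5],
    [0,0,2,0,0,0,5],
    [0,0,2,0,0,0,5],
    [0,0,1,0,0,0,5],
    [0,0,0.6,0,0,0,5],
    [0,0,0,0,0,0,5]
  ]
}}

```text
clock: 4.82
eef_pos: [608.4, -147.9, 106.4]
eef_rot: [-3.142, 0.0, -0.15]
wrist_force: [0.1, 0.1, -0.8]
finger_gap: 50.1
```

```bash
python3 look.py a2.png
```

```text
4.825 [ 608.4 -147.9  106.4] [-180.     0.    -8.6] [ 0.1  0.1 -0.8] 50.13180340489808
```

View pics/a2.png

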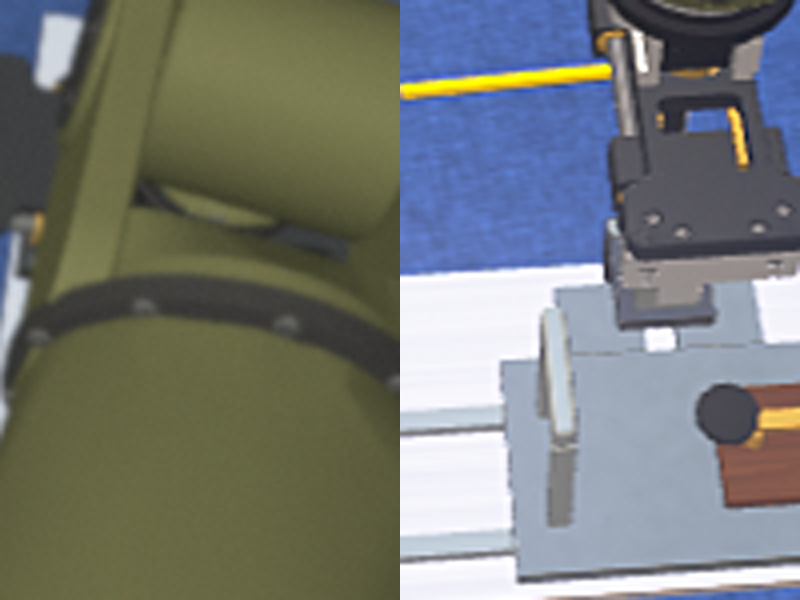

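>>> {"op": "jog_arm", "data": {
  "increments": [
    [0,0,0,0,0,0,1.6],
    [0,0,0,0,0,0,1.6],
    [0,0,0,0,0,0,1.0],
    [0,0,0,0,0,0,0.4],
    [0,0,0,0,0,0,0.4],
    [0,0,0,0,0,0,0.4]
  ],
  "squeeze": 20
}}

```text
clock: 5.68
eef_pos: [608.4, -148.2, 106.5]
eef_rot: [3.141, -0.0, -0.15]
wrist_force: [-0.5, -2.7, -0.1]
finger_gap: 9.7
```

>>> {"op": "jog_arm", "data": {
  "increments": [
    [0,0.05,0,0,0,0,0.2],
    [0,0,0,0,0,0,0.2],
    [0,0,-0.5,0,0,0,0.2],
    [0,0,-0.6,0,0,0,0.2],
    [0,0,-0.6,0,0,0,0.2],
    [0,0,-0.7,0,0,0,0.2],
    [0,0,0,0,0,0,0.2]
  ],
  "squeeze": 50
}}

```text
clock: 6.55
eef_pos: [608.2, -148.4, 130.7]
eef_rot: [-3.142, 0.0, -0.15]
wrist_force: [1.3, -1.0, -11.8]
finger_gap: 9.6
```

```bash
python3 look.py a3.png
```

```text
6.55 [ 608.2 -148.4  130.7] [-180.     0.    -8.6] [  1.3  -1.  -11.8] 9.648887400526897
```

View pics/a3.png

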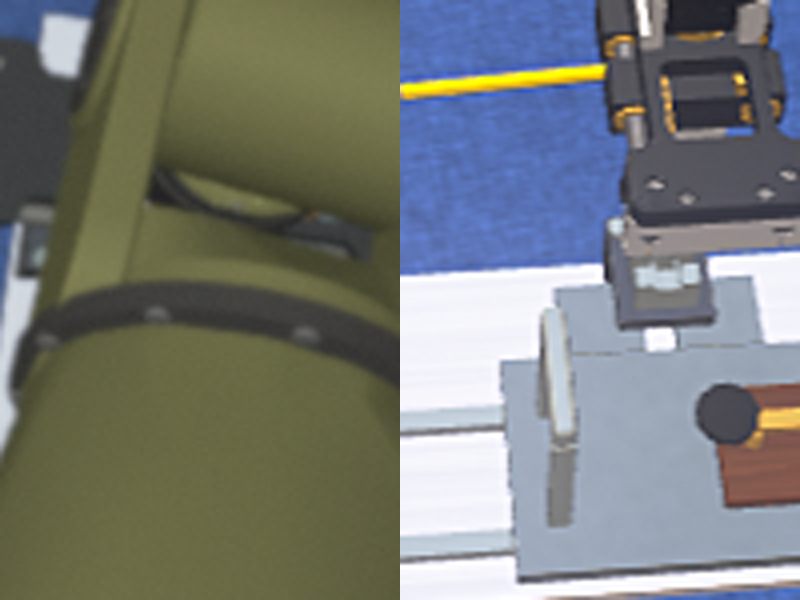

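>>> {"op": "jog_arm", "data": {
  "increments": [
    [0,0,0,0,0,-5,0.2],
    [0,0,0,0,0,-8,0.2],
    [0,0,0,0,0,-8,0.2],
    [0,0,0,0,0,-9,0.2],
    [0,0,0,0,0,0,0.2]
  ]
}}

```text
clock: 7.28
eef_pos: [608.2, -148.6, 130.1]
eef_rot: [-3.142, 0.0, 0.372]
wrist_force: [1.2, -2.7, -11.9]
finger_gap: 9.3
```

>>> {"op": "jog_arm", "data": {
  "increments": [
    [0,0,0,0,0,-8,0.2],
    [0,0,0,0,0,-8,0.2],
    [0,0,0,0,0,-8,0.2],
    [0,0,0,0,0,-9,0.2],
    [0,0,0,0,0,-9,0.2],
    [0,0,0,0,0,-9,0.2],
    [0,0,0,0,0,-9,0.2],
    [0,0,0,0,0,0,0.2]
  ]
}}

```text
clock: 8.28
eef_pos: [608.5, -148.8, 130.4]
eef_rot: [3.141, 0.001, 1.419]
wrist_force: [2.1, -4.7, -12.1]
finger_gap: 9.6
```

```bash
python3 look.py a4.png
```

```text
8.275 [ 608.5 -148.8  130.4] [180.    0.   81.3] [  2.1  -4.7 -12.1] 9.624918243522751
```

View pics/a4.png

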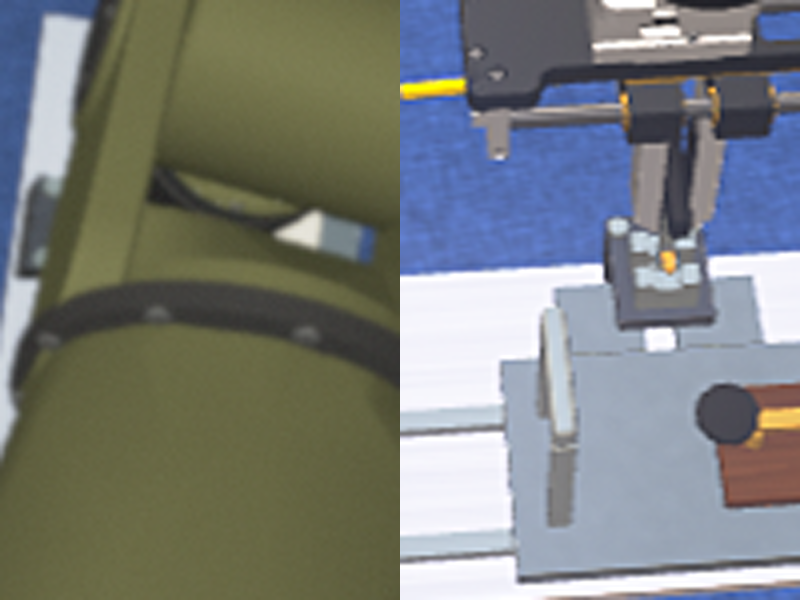

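>>> {"op": "jog_arm", "data": {
  "increments": [
    [0,0,0.4,0,0,0,0.2],
    [0,0,0.4,0,0,0,0.2],
    [0,0,0.2,0,0,0,0.2],
    [0,0,0,0,0,0,0.2]
  ]
}}

```text
clock: 8.88
eef_pos: [608.5, -148.7, 120.3]
eef_rot: [3.141, 0.0, 1.418]
wrist_force: [3.2, -4.3, -8.8]
finger_gap: 9.1
```

>>> {"op": "jog_arm", "data": {
  "increments": [
    [0,0,0.1,0,0,0,0.2],
    [0,0,0,0,0,0,0.2],
    [0,0,0,0,0,0,2.5],
    [0,0,0,0,0,0,4],
    [0,0,0,0,0,0,4]
  ]
}}

```text
clock: 9.5
eef_pos: [608.6, -148.3, 120.0]
eef_rot: [3.141, -0.0, 1.42]
wrist_force: [0.2, -0.2, 0.3]
finger_gap: 36.1
```

```bash
python3 look.py a5.png
```

```text
9.5 [ 608.6 -148.3  120. ] [180.   -0.   81.4] [ 0.2 -0.2  0.3] 36.05076445900532
```

View pics/a5.png

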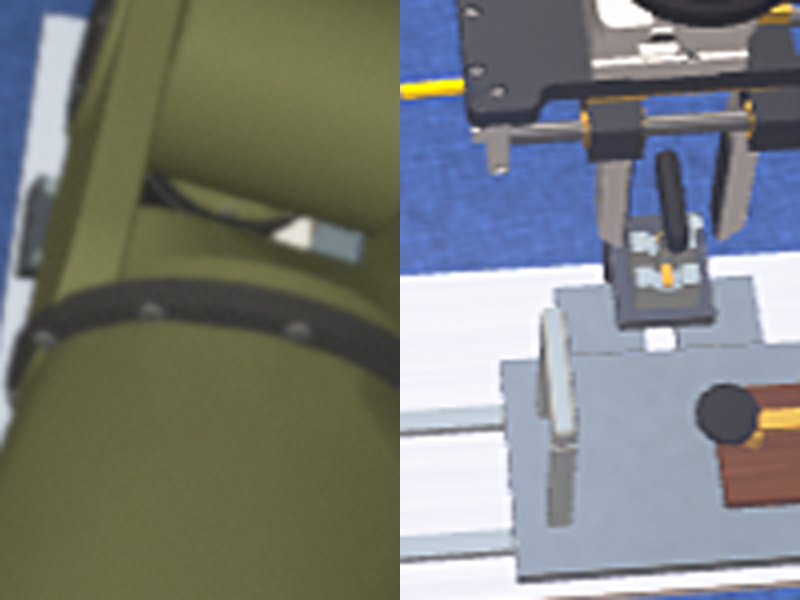

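>>> {"op": "jog_arm", "data": {
  "increments": [
    [0,0,-1.5,0,0,0,4],
    [0,0,-2,0,0,0,4],
    [0,0,-2,0,0,0,4],
    [-2,-1.5,0,0,0,0,4],
    [-2,-1.5,0,0,0,0,4],
    [-2,-1.5,0,0,0,0,4],
    [-1.16,-1.02,0,0,0,0,4],
    [0,0,0,0,0,0,4],
    [0,0,0,0,0,0,4]
  ]
}}

```text
clock: 10.72
eef_pos: [543.5, -210.6, 174.7]
eef_rot: [3.141, -0.0, 1.421]
wrist_force: [-1.1, 0.3, 0.2]
finger_gap: 40.1
```

```bash
python3 look.py a6.png
```

```text
10.725 [ 543.5 -210.6  174.7] [180.   -0.   81.4] [-1.1  0.3  0.2] 40.07944281453844
```

View pics/a6.png

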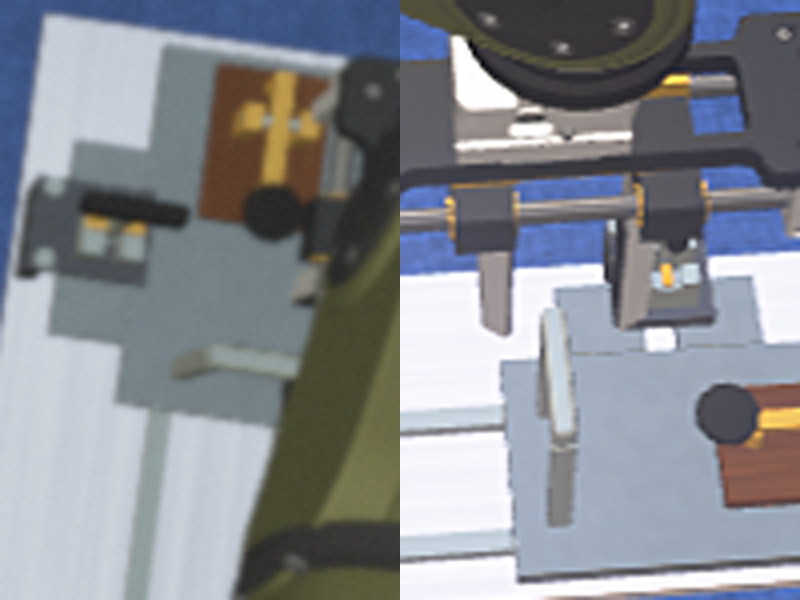

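The T grip is parked crosswise (left view, about (135,207)). The open fingers straddle the handle line. Descending on the handle now.

>>> {"op": "jog_arm", "data": {
  "increments": [
    [0,0,1.5,0,0,0,4],
    [0,0,2,0,0,0,4],
    [0,0,1.5,0,0,0,4],
    [0,0,1.2,0,0,0,4],
    [0,0,0.6,0,0,0,4],
    [0,0,0,0,0,0,4]
  ]
}}

```text
clock: 11.58
eef_pos: [543.1, -210.9, 106.3]
eef_rot: [-3.141, -0.0, 1.421]
wrist_force: [-0.3, -0.3, 0.2]
finger_gap: 39.6
```

>>> {"op": "jog_arm", "data": {
  "increments": [
    [0,0,0,0,0,0,1.6],
    [0,0,0,0,0,0,1.6],
    [0,0,0,0,0,0,0.9],
    [0,0,0,0,0,0,0.4],
    [0,0,0,0,0,0,0.4],
    [0,0,0,0,0,0,0.4]
  ],
  "squeeze": 20
}}

```text
clock: 12.32
eef_pos: [543.1, -211.0, 106.7]
eef_rot: [3.141, 0.0, 1.421]
wrist_force: [0.1, -0.3, 4.6]
finger_gap: 10.0
```

```bash
python3 look.py a7.png
```

```text
12.325 [ 543.1 -211.   106.7] [180.    0.   81.4] [ 0.1 -0.3  4.6] 10.040413114022767
```

View pics/a7.png

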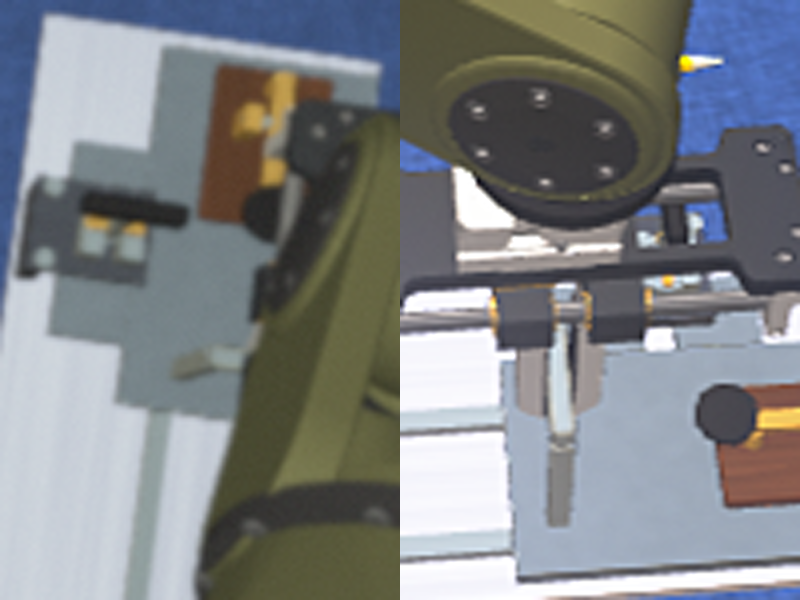

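>>> {"op": "jog_arm", "data": {
  "increments": [
    [0,0,0,0,0,0,0.3],
    [0,-0.3,0,0,0,0,0.3],
    [0,-0.6,0,0,0,0,0.3],
    [0,-0.8,0,0,0,0,0.3],
    [0,-0.8,0,0,0,0,0.3],
    [0,-0.8,0,0,0,0,0.3],
    [0,-0.7,0,0,0,0,0.3]
  ],
  "squeeze": 30
}}

```text
clock: 13.3
eef_pos: [503.0, -204.7, 106.6]
eef_rot: [3.141, -0.0, 1.421]
wrist_force: [3.5, 3.0, 4.7]
finger_gap: 9.8
```

>>> {"op": "jog_arm", "data": {
  "increments": [
    [0,-0.8,0,0,0,0,0.3],
    [0,-0.8,0,0,0,0,0.3],
    [0,-0.8,0,0,0,0,0.3],
    [0,-0.8,0,0,0,0,0.3],
    [0,-0.8,0,0,0,0,0.3],
    [0,-0.8,0,0,0,0,0.3],
    [0,-0.5,0,0,0,0,0.3],
    [0,-0.3,0,0,0,0,0.3],
    [0,-0.2,0,0,0,0,0.3],
    [0,0,0,0,0,0,0.3]
  ]
}}

```text
clock: 14.55
eef_pos: [445.6, -195.7, 106.6]
eef_rot: [-3.141, -0.001, 1.421]
wrist_force: [0.5, 6.0, 8.1]
finger_gap: 9.8
```

>>> {"op": "jog_arm", "data": {
  "increments": [
    [0,-0.1,0,0,0,0,0.3],
    [0,-0.1,0,0,0,0,0.3],
    [0,-0.1,0,0,0,0,0.3],
    [0,0,0,0,0,0,0.3]
  ]
}}

```text
clock: 15.05
eef_pos: [444.6, -195.6, 106.6]
eef_rot: [3.137, -0.0, 1.421]
wrist_force: [20.6, 3.1, -5.6]
finger_gap: 9.6
```

>>> {"op": "jog_arm", "data": {
  "increments": [
    [0,0.1,0,0,0,0,0.3],
    [0,0,0,0,0,0,2],
    [0,0,0,0,0,0,4],
    [0,0,0,0,0,0,4],
    [0,0,0,0,0,0,4]
  ]
}}

```text
clock: 15.68
eef_pos: [444.0, -196.0, 106.3]
eef_rot: [-3.141, -0.0, 1.421]
wrist_force: [-0.5, -0.5, -0.3]
finger_gap: 40.0
```

>>> {"op": "jog_arm", "data": {
  "increments": [
    [0,0,-1.5,0,0,0,4],
    [0,0,-2.5,0,0,0,4],
    [0,0,-2.5,0,0,0,4],
    [0,0,-2.5,0,0,0,4],
    [0,-2,-2.5,0,0,0,4],
    [0,-2,-1,0,0,0,4],
    [0,-2,0,0,0,0,4],
    [0,-2,0,0,0,0,4],
    [0,0,0,0,0,0,4],
    [0,0,0,0,0,0,4]
  ]
}}

```text
clock: 16.92
eef_pos: [365.6, -184.2, 232.0]
eef_rot: [3.141, 0.0, 1.421]
wrist_force: [-0.1, -0.1, 0.2]
finger_gap: 39.9
```

```bash
python3 - <<'E'
from h import *
s=read_state(); print(s['clock'],s['eef_pos'].round(1),s['wrist_force'].round(1),s['finger_gap'])
ims=[]
for n in ['top','side']:
    p=camera(n); save(p,n+'9.png'); ims.append(p)
    for t in ['key_tee_grip','key_pull']:
        for r in recognise(p,t)[:2]: print(n,t,round(r['conf'],2),c2w(p,r['centre']).round(1))
E
```

```text
16.925 [ 365.6 -184.2  232. ] [-0.1 -0.1  0.2] 39.94218257846685
top key_tee_grip 0.56 [ 608.9 -145.3  125.6]
top key_pull 0.84 [ 509.7 -194.1   26.1]
top key_pull 0.48 [591.2 246.1 108.8]
side key_tee_grip 0.72 [ 608.  -152.6  123.4]
side key_pull 0.85 [ 506.5 -209.8   23. ]
```

View pics/top9.png

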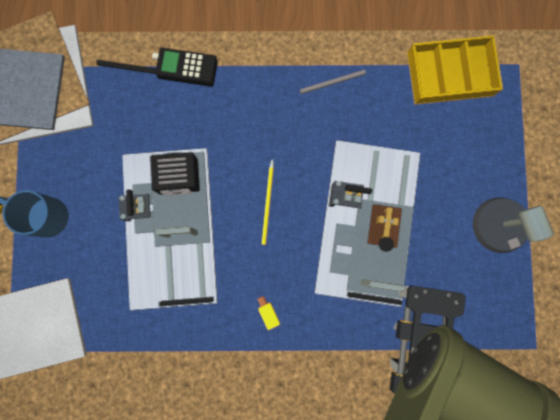

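View pics/side9.png

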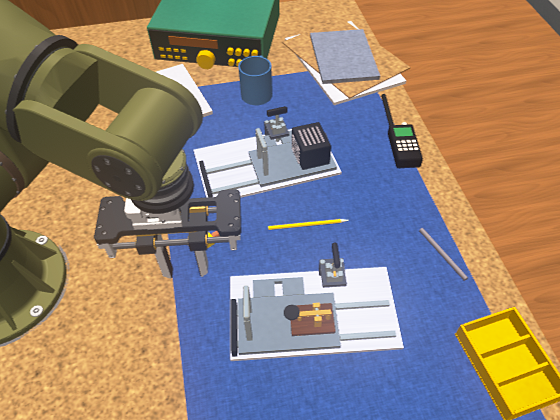

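```bash
python3 -c "
from cell import *
print(sign_off())"
```

```text
the job is handed in; nothing more can be done
None
```

The job is done and handed in: the key's pin is parked up and the sled is pulled to the front stop. It took about 17 s of the 50 s.

- **Pin:** I lifted it about 24 mm, turned it 90° anticlockwise and let it down into the rest notch. After release, the last pictures show the T grip crosswise. The detector puts it 13 to 15 mm above its starting height, against 13 mm expected for parked.
- **Sled:** I pulled it by the handle until the force rose to about 20 N at 99.7 mm of travel, which matches the 100 mm stop. The last pictures show its handle at the black end bar.
- **Robot and the rest of the scene:** The gripper stands clear with almost no force on the wrist. The speaker's sled and pin look unchanged in the pictures.

**Disagreement:** the two cameras differ by about 7 mm sideways on the T grip and about 16 mm on the sled's handle. That fits each seeing a different visible face, so I went by the pictures, the measured travel and the stop force. The network asked for the handle seems to have reported the whole sled, so I located the handle from the image and the geometry you gave.

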